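Back off the screw press two turns and draw out the mended disc

TASK

The adhesive on the mended metal disc in the little screw press has set. Loosen the press by rolling a fingertip round the knurled rim of its handwheel, two full turns anticlockwise seen from above (no more than a quarter turn short or over), leaving the tray where it is until then; then put a fingertip behind the tray's upturned lip and draw the tray straight out along its rails until the disc is wholly clear of the handwheel above, with the tray still lying on the press base. Work by touch alone: do not pinch the lip, do not lift the tray or the disc, and leave the things standing round the press undisturbed.

Things in the scene. Friction and masses are not known exactly. Their poses are not given: they have to be found in the camera images.
- press: Grey screw press fixed to the desk; the tray draws out along its own -y (yaw 0: to the robot's right). Origin: underside, on the screw axis. Base 145 mm wide (x), y -200 to +70 mm, 12 mm thick. Rails' inner faces x = +-41 mm, 18 mm over the desk. Columns at x = +-59 mm carry a crosshead 148 mm (x) by 40 mm (y), top at 94 mm, cap nuts on it to 100 mm.
- press_axis (a point): Point on the vertical screw axis at the top face of the base plate (12 mm over the desk); axes parallel to press.
- wheel_center (a point): Centre of the solid steel handwheel, on the screw axis, 117 mm over the desk when tight, rising 3.5 mm a turn. 96 mm across over its 36 vertical knurl ribs (2 mm deep), 18 mm thick, flat faces (3 mm screw end on top). 14 mm gap under it to the crosshead. Turning takes 0.08 N m (1.7 N at the rim); it stays where it is left. A fingertip pressed on the rim with 3 to 8 N and moved along it carries it round.
- wheel_index (a point): Single small black round index stud, 9 mm across and 1 mm high, on the wheel's top face, 39 mm from the screw axis; it goes round with the wheel, for counting turns. At the start (wheel tight) it lies towards the press's +x.
- handwheel (a joint): Turn of the handwheel in rad: 0 tight (stop) at the start, growing anticlockwise seen from above as it loosens, not wrapping; two turns = 12.57. The pressing foot (40 mm disc) rises with it, 3.5 mm a turn: under about 1.2 turns it sits in the tray's well and holds the tray; at two turns it is about 3 mm clear.
- tray: Loose tray, about 0.3 kg, on the press base between the rails. Origin: underside, under the centre of its well, at the start on the screw axis; axes as the press. Wooden bed 76 (x) by 92 (y) by 14.5 mm with a round well 52 mm wide, 9.5 mm deep; a metal tongue 52 mm wide, 4 mm thick runs from it along -y to an upturned lip.
- tray_lip (a point): Middle of the top edge of the tray's upturned lip, on its inner face (towards the press): 136 mm from the well's centre along the tray's -y, 50 mm over the desk. Lip 60 mm wide (x), 6 mm thick, rising 34 mm over the tongue (top of the tongue 16 mm over the desk); 90 mm of room for a fingertip between the wooden bed and the lip.
- tray_well (a point): Centre of the well's floor, 5 mm over the tray's underside.
- disc_center (a point): Centre (half-way up) of the loose mended disc, copper brown, 48 mm across, 6 mm thick, lying in the tray's well under the pressing foot; its top lies 3.5 mm below the well's rim.
- loupe: Black eye loupe, 41 mm across, 30 mm tall, loose; bystander. Origin at its underside.
- tweezers: Fine steel tweezers lying on the desk, 14 x 128 x 8 mm, long in their own y, loose; bystander. Origin at the underside.
- glass_dish: Shallow glass dish with a coin in it, 68 mm across, 13 mm tall, loose; bystander. Origin at its underside.
- label_slips: Banded stack of paper slips, 51 x 73 x 16 mm, loose; bystander. Origin at its underside.

How it is judged:
By the outcome, as a careful person would: the job done as asked, in the order asked, and still so for the second after the job is handed in, with the robot touching nothing.
It also fails if it takes over 67 s, if anything falls off the work surface, if the arm or the gripper's body presses on something with over 40 N, if the wrist force passes 120 N, or if a joint passes its speed limit or range.

ROBOT

A 6-joint arm with a two-finger parallel gripper is mounted at the origin on a cart in front of the work surface, level with it; the furniture and walls round the work are solid. World frame = base frame: x ahead of the robot, y to its left, z up, the work surface at z = 0. Lengths are in mm, angles in rad, forces in N, time in s.
With the tool pointing down it reaches from about 350 to 875 mm from the base axis. Payload 4.2 kg.
Tool frame: the origin (TCP) lies between the finger pads; the fingertips stand 8 mm ahead of it and the grasp point (between the pads) lies 11 mm behind it; z points along the fingers, y is the line along which they close (so a half turn about z gives the same grasp; the last joint's range is limited). The gripper opens to 85 mm and grips with 20 to 120 N. Pads are 22 mm wide; open, the fingers measure 114 mm over their backs; the gripper's body (76 mm by 85 mm) begins 54 mm behind the grasp point. The pads swing forward as they close: fully open they stand 13 mm farther back than shut.
Start: joints at [1.487, 0.385, 0.008, 0, -1.194, -0.259], TCP at [210.046, 588.626, 239.312] pointing down, gripper open.
Joint ranges: [-3.14, 3.14], [-1.21, 2.06], [-1.07, 1.41], [-3.16, 2.05], [-2.99, -0.16], [-3.1, 3.1]. Speed limits (rad/s): [2.79, 2.79, 3.14, 3.14, 3.14, 3.14].

INTERFACE

Orientations are given as a unit quaternion [x, y, z, w].
In Python, from bench import read_state, get_image, camera_params, job_done gives the robot as it stands.
- The arm moves only by the tool drive_tool, never from a script. Its argument "moves" is a list that holds one entry, the list of rows, each a list of 7 numbers: the shift along the tool's x, y, z in m, then the turn, a rotation vector about the tool's x, y, z in rad, then the closure in counts, from 0 (fully open) to 255 (shut). A call has 1 to 8 rows; each row shifts and turns the commanded pose from where the row before left it, along the tool's axes as they then stand; what a row does not reach is not made up. A row lasts 1/12 s, in which the tool goes at most 41.7 mm and 7.16 degrees, less where a joint would pass 70% of its speed; a pose out of reach is approached as far as the arm can. A call is refused whole if a number of a shift passes 0.0417 or a number of a turn 0.125, either way. A call with a gripper value outside its range is refused whole. The fingers move at their own pace and stop on an object; the grip force is fixed at half the most. Time passes only in rows, so rows that do not move let the fingers close. It gives the time, the measured TCP pose, the force and the opening at its end, in the units of the state.
- read_state(): the state, without advancing time (a new reading comes with each control period).
- get_image(name): name is "side" or "top"; returns the picture (480x640x3 uint8, blue, green, red); there is no depth.
- camera_params(name): a dict with "mtx" (3x3 intrinsics, pixels), "dist" ([k1, k2, p1, p2, k3] as OpenCV has them; the pictures are not rectified), "extrinsics" (4x4, takes a point from camera to world coordinates). Camera axes: x right, y up, looking along -z (the intrinsics and any distortion apply to the point x, -y, -z); pixel columns grow to the right and rows downward; lengths in mm; the calibration is good to about 2 mm. A picture is of the moment at which its call begins. camera_params takes no time and is no camera call.
- job_done(): hands the job in, once; it reports no verdict.
The state is a dict: "clock": time; "joints": joint angles; "joint_vel": joint speeds; "joint_efforts": joint torques, N m; "position": TCP position; "ee_rot": TCP orientation; "contact_force": force on the tool from outside, world axes, zero at the start; "wrist_torque": the same for the moment, N m; "gripper_width": finger opening in mm.
Only numpy, scipy, OpenCV 4.12 (cv2) and the standard library are available. Lean on these libraries where they do the work, as an engineer would, in place of code of your own. Each camera call takes 0.05 s, during which the arm holds its last target. There are 200 camera calls.

## Working session

There is one attempt and no reset: what is moved stays moved. The work goes in short steps, Python scripts to look and compute and a tool call to move; the robot and the scene stay as the last step left them, time stands still between calls to the robot, and variables do not carry over. Pictures are saved under pics/ and viewed, on a budget of 10 in all, crops included, one or two more only if the job needs it, and the job is handed in when it is done.

Besides the shell and the picture viewer there is one more tool, called after ">>>" by a JSON object that holds its "api" and its "payload". drive_tool: Moves the arm, as the interface text tells. Its arguments: {"type":"object","properties":{"moves":{"type":"array"}},"required":["moves"]}

```bash
mkdir -p pics; ls
python3 - <<'E'
from bench import *
import cv2,numpy as np
print(read_state())
for n in("top","side"):
    cv2.imwrite(f"pics/{n}0.png",get_image(n)); p=camera_params(n); print(n,np.round(p["mtx"],1).tolist(),p["dist"],np.round(p["extrinsics"],3).tolist())
E
```

```text
pics
{'clock': 0.0, 'joints': array([ 1.48659866e+00,  3.85565574e-01,  6.63450412e-03, -5.02116709e-04,
       -1.19400914e+00, -2.58589537e-01]), 'joint_vel': array([-0.00135016, -0.00120073,  0.00131406,  0.00014498,  0.00125328,
       -0.00029704]), 'joint_efforts': array([ 3.36945877e-04, -3.92287052e+01,  1.88397646e+01,  4.18602034e+00,
       -4.73548673e-03, -3.40561520e-06]), 'position': array([209.86721781, 588.1103726 , 238.2190604 ]), 'ee_rot': array([ 9.85331642e-01, -1.70646861e-01, -1.39110783e-04,  1.08819013e-03]), 'contact_force': array([ 0.01816654,  0.14915435, -1.24489572]), 'wrist_torque': array([-0.03191366, -0.01347475,  0.02180402]), 'gripper_width': 85.63427784690315}
top [[496.1, 0.0, 319.3], [0.0, 496.1, 231.0], [0.0, 0.0, 1.0]] [-0.06504846  0.          0.          0.          0.        ] [[-0.024, 0.984, -0.178, 453.041], [-1.0, -0.027, -0.013, -32.958], [-0.017, 0.178, 0.984, 1000.238], [0.0, 0.0, 0.0, 1.0]]
side [[461.2, 0.0, 322.5], [0.0, 461.2, 235.7], [0.0, 0.0, 1.0]] [-0.02393133  0.          0.          0.          0.        ] [[-0.867, 0.322, -0.379, 265.58], [-0.498, -0.538, 0.681, 531.246], [0.016, 0.779, 0.627, 651.7], [0.0, 0.0, 0.0, 1.0]]
```

View pics/top0.png

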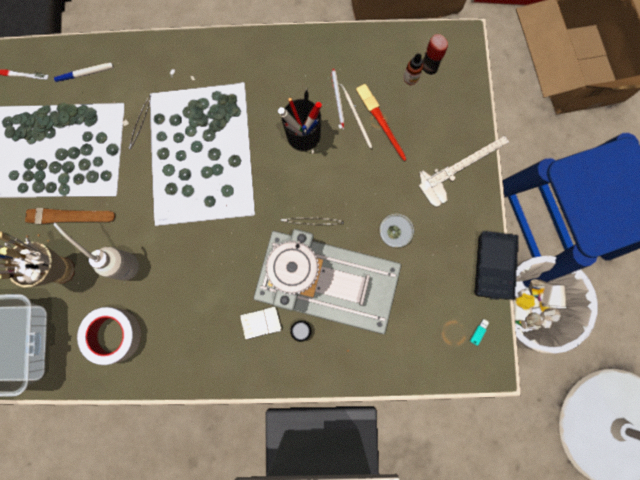

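View pics/side0.png

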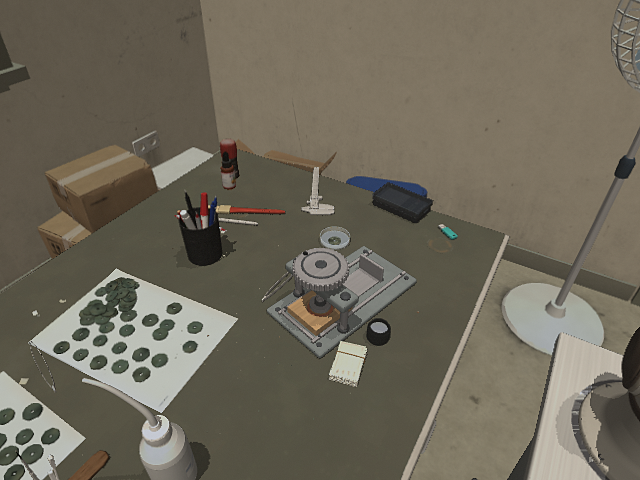

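Top view: wheel centre about (291,267), stud about (297,246), lip near (363,290), loupe (302,330), slips (261,322), dish (396,231), tweezers (312,221). I'll enlarge for precision.

```bash
cat > h.py <<'E'
from bench import *
import cv2,numpy as np
def cam(n):
    p=camera_params(n); E=np.array(p["extrinsics"]); return np.array(p["mtx"]),np.array(p["dist"]),E
def ray(n,uv,z):
    K,d,E=cam(n); q=cv2.undistortPoints(np.array([[uv]],float),K,d)[0,0]
    v=E[:3,:3]@[q[0],-q[1],-1]; o=E[:3,3]; return o+v*(z-o[2])/v[2]
def proj(n,P):
    K,d,E=cam(n); c=(np.atleast_2d(P)-E[:3,3])@E[:3,:3]; c=c*[1,-1,-1]
    return cv2.projectPoints(c,np.zeros(3),np.zeros(3),K,d)[0][:,0]
E
python3 - <<'E'
import cv2
from h import *
a=cv2.imread("pics/top0.png")[200:350,230:410]
cv2.imwrite("pics/c.png",cv2.resize(a,None,fx=4.4,fy=4,interpolation=cv2.INTER_CUBIC) if 0 else cv2.resize(a,(720,600),interpolation=cv2.INTER_CUBIC))
E
```

```text
(no output)
```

View pics/c.png

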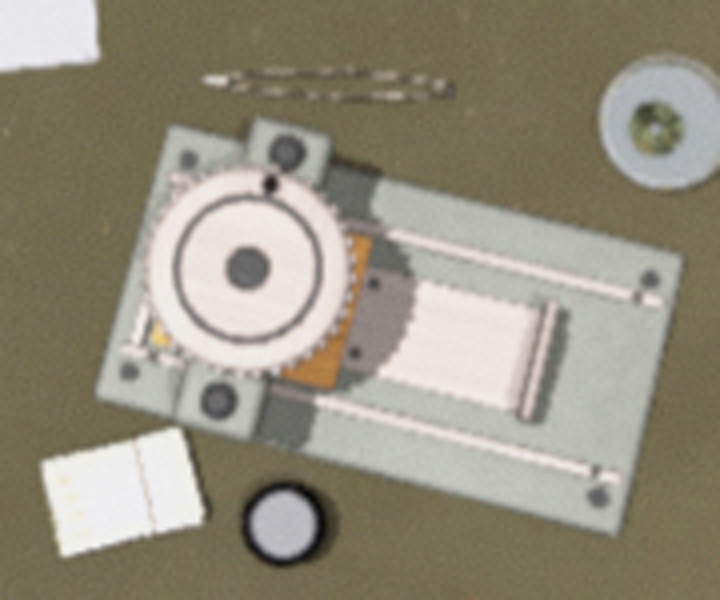

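Run:
```python
from h import *
from scipy.optimize import least_squares
px=np.array([(170,125),(683,257),(617,535),(97,400),(248,267),(271,184),(288,152),(219,401),(545,303),(521,417)])/4+[230,200]-.4
M=np.array([(72.5,70,12),(72.5,-200,12),(-72.5,-200,12),(-72.5,70,12),(0,0,129),(39,0,127),(59,0,100),(-59,0,100),(30,-136,50),(-30,-136,50)],float)
def W(p,M=M):
    c,s=np.cos(p[2]),np.sin(p[2]); return np.c_[p[0]+c*M[:,0]-s*M[:,1],p[1]+s*M[:,0]+c*M[:,1],M[:,2]]
r=least_squares(lambda p:(proj("top",W(p))-px).ravel(),[420,0,0],loss='soft_l1')
print(r.x); print(np.round(proj("top",W(r.x))-px,1).tolist())
for m in M[[4,5,8,9]]: print(W(r.x,m[None]))
for n,uv,z in [("loupe",(283,523),30),("dish",(665,122),13),("slips",(125,492),16),("twz",(205,80),4),("twz",(455,90),4)]:
    w=ray("top",np.array(uv)/4+[230,200],z)[:2]; d=w-r.x[:2]; c,s=np.cos(r.x[2]),np.sin(r.x[2]); print(n,w,"press fr",c*d[0]+s*d[1],-s*d[0]+c*d[1])
# side check
print("side proj", np.round(proj("side",W(r.x,M[[4,5,1,8,9]]))).tolist())
```

```text
[548.0944796   29.01532531   6.0019292 ]
[[-0.2, -1.0], [1.4, -0.7], [0.9, 1.3], [-1.6, -0.2], [-0.1, 0.4], [-0.0, 0.2], [-0.5, -0.0], [-0.3, 0.2], [1.2, -1.4], [-0.4, 0.6]]
[[548.0944796   29.01532531 129.        ]]
[[585.56207397  18.19038316 127.        ]]
[[ 539.16718985 -109.96777977   50.        ]]
[[481.52473698 -93.31402263  50.        ]]
loupe [434.83200982  20.13370745] press fr -106.34690449625612 -39.97006506862516
dish [ 628.70086248 -175.52400875] press fr 134.2116336979859 -174.12916332297328
slips [451.23977516  98.14604728] press fr -112.23714984931337 39.53116095813978
twz [658.64210202  57.59665424] press fr 98.27082673503548 58.142186039715845
twz [649.85970721 -70.37696789] press fr 125.35420748378455 -67.24070316751164
side proj [[321.0, 263.0], [305.0, 253.0], [363.0, 244.0], [359.0, 254.0], [382.0, 269.0]]
```

The fit is good to about 1 px: wheel axis (548, 29) and yaw -0.281 rad, and the side view agrees. Plan: with the fingers shut, orbit the wheel with the tool turning along, so one face stays against the rim. J6 allows about 340° per stroke. First comes the transit to the left of the wheel.

>>> {"api": "drive_tool", "payload": {"moves": [[[0.01,0.008,-0.02,0,0,0.1,255],[0.0277,0.0209,-0.02,0,0,0,255],[0.0277,0.0209,0,0,0,0,255],[0.0277,0.0209,0,0,0,0,255],[0.0277,0.0209,0,0,0,0,255],[0.0277,0.0209,0,0,0,0,255],[0.0277,0.0209,0,0,0,0,255],[0.0277,0.0209,0,0,0,0,255]]]}}

```text
clock: 0.77
position: [329.5, 360.6, 279.0]
ee_rot: [0.976, -0.219, -0.0, 0.0]
contact_force: [0.5, -0.0, 0.2]
gripper_width: 0.3
```

>>> {"api": "drive_tool", "payload": {"moves": [[[0.032,0.016,0,0,0,0,255],[0.032,0.016,0,0,0,0,255],[0.032,0.016,0,0,0,0,255],[0.032,0.016,0,0,0,0,255],[0.032,0.016,0,0,0,0,255],[0.032,0.016,0,0,0,0,255],[0.032,0.016,0,0,0,0,255],[0.032,0.016,0,0,0,0,255]]]}}

```text
clock: 1.43
position: [506.3, 135.4, 279.0]
ee_rot: [0.976, -0.22, -0.0, 0.0]
contact_force: [-0.1, 1.3, -0.0]
gripper_width: -0.1
```

>>> {"api": "drive_tool", "payload": {"moves": [[[0,0,0.0,0,0,0.12,255],[0,0,0.01,0,0,0.12,255],[0,0,0.01,0,0,0.12,255],[0,0,0.01,0,0,0.12,255],[0,0,0.01,0,0,0.12,255],[0,0,0.01,0,0,0.12,255],[0,0,0.01,0,0,0.12,255],[0,0,0.01,0,0,0.12,255]]]}}

```text
clock: 2.1
position: [505.4, 136.9, 208.4]
ee_rot: [0.762, -0.648, -0.0, 0.0]
contact_force: [0.6, 0.2, -0.7]
gripper_width: -0.4
```

>>> {"api": "drive_tool", "payload": {"moves": [[[0,0,0.0,0,0,0.12,255],[0,0,0.01,0,0,0.12,255],[0,0,0.01,0,0,0.12,255],[0,0,0,0,0,0.12,255],[0,0,0,0,0,0.12,255],[0,0,0,0,0,0.12,255],[0,0,0,0,0,0.12,255],[0,0,0,0,0,0.12,255]]]}}

```text
clock: 2.77
position: [505.4, 137.0, 188.8]
ee_rot: [-0.377, 0.926, 0.0, -0.001]
contact_force: [-0.3, -0.2, -0.6]
gripper_width: 0.1
```

>>> {"api": "drive_tool", "payload": {"moves": [[[0,0,0,0,0,0.12,255],[0,0,0,0,0,0.12,255],[0,0,0,0,0,0.12,255],[0,0,0,0,0,0.12,255],[0,0,0,0,0,0.12,255],[0,0,0,0,0,0.12,255],[0,0,0,0,0,0.12,255],[0,0,0,0,0,0.12,255]]]}}

```text
clock: 3.43
position: [505.4, 137.0, 188.9]
ee_rot: [0.094, 0.996, -0.0, -0.0]
contact_force: [-0.4, -0.3, 0.3]
gripper_width: -0.3
```

```bash
cat >> h.py <<'E'
C=np.array([548.1,29.0])
def st():
    s=read_state(); q=s["ee_rot"]; from scipy.spatial.transform import Rotation as R
    m=R.from_quat(q).as_matrix(); d=s["position"][:2]-C; f=np.array(s["contact_force"])
    ph=np.degrees(np.arctan2(d[1],d[0])); u=d/np.hypot(*d); t=np.array([-u[1],u[0]])
    print("t %.2f pos %s yaw %.1f phi %.1f r %.1f  Frad %.1f Ftan %.1f Fz %.1f j6 %.2f w %.1f tilt %.3f"%(s["clock"],np.round(s["position"],1),np.degrees(np.arctan2(m[1,0],m[0,0])),ph,np.hypot(*d),f[:2]@u,f[:2]@t,f[2],s["joints"][5],s["gripper_width"],m[2,2]))
    return s,m
E
python3 -c "
from h import *
st()"
```

```text
t 3.43 pos [505.4 137.  188.9] yaw 169.3 phi 111.6 r 116.1  Frad -0.1 Ftan 0.5 Fz 0.3 j6 -2.33 w -0.3 tilt -1.000
```

>>> {"api": "drive_tool", "payload": {"moves": [[[-0.0044,-0.0229,0,0,0,0.11,255],[-0.0018,-0.0232,0,0,0,0.11,255],[0,0,0,0,0,0.11,255],[0,0,0,0,0,0.11,255],[0,0,0,0,0,0.11,255],[0,0,0,0,0,0.11,255],[0,0,0,0,0,0.11,255],[0,0,0,0,0,0,255]]]}}

```text
clock: 4.1
position: [500.7, 90.9, 188.9]
ee_rot: [0.459, 0.889, -0.0, -0.0]
contact_force: [0.6, -0.5, 0.3]
gripper_width: 0.1
```

>>> {"api": "drive_tool", "payload": {"moves": [[[0,0,0.016,0,0,0,255],[0,0,0.016,0,0,0,255],[0,0,0.016,0,0,0,255],[0,0,0.016,0,0,0,255],[0,0,0,0,0,0,255],[0,0,0,0,0,0,255]]]}}

```text
clock: 4.6
position: [500.6, 90.8, 124.8]
ee_rot: [0.457, 0.889, -0.001, -0.001]
contact_force: [0.1, -0.5, 1.3]
gripper_width: 0.5
```

```bash
python3 -c "
from h import *
st(); a=get_image('side')[200:350,220:420]; cv2.imwrite('pics/s1.png',cv2.resize(a,(800,600),interpolation=cv2.INTER_CUBIC))"
```

```text
t 4.60 pos [500.6  90.8 124.8] yaw 125.6 phi 127.5 r 77.9  Frad -0.4 Ftan 0.2 Fz 1.3 j6 -3.02 w 0.5 tilt -1.000
```

View pics/s1.png

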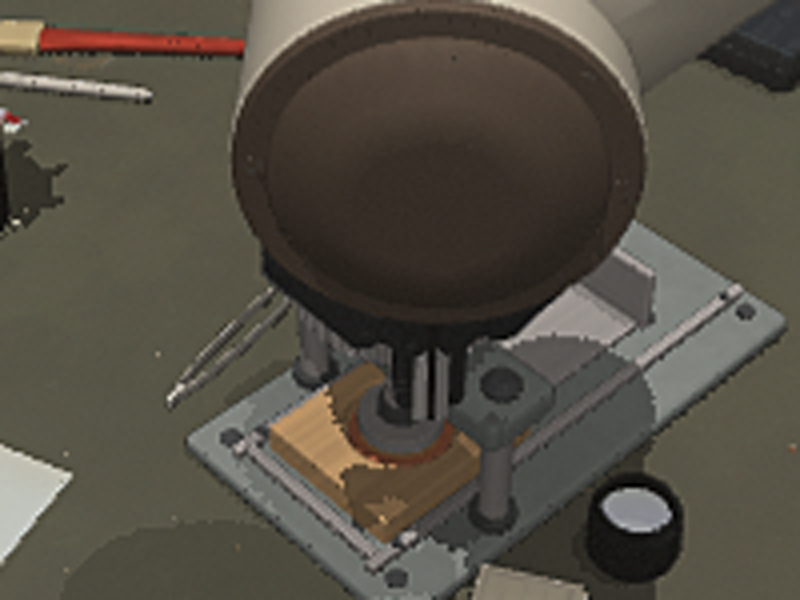

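```bash
python3 -c "
from h import *
print(proj('side',[[500.6,90.8,z] for z in (104,110,117,122)]))"
```

```text
[[326.73190202 307.49158188]
 [326.81338263 304.90766733]
 [326.90951299 301.85877585]
 [326.97889351 299.65801661]]
```

>>> {"api": "drive_tool", "payload": {"moves": [[[-0.007,0.0025,0,0,0,0,255],[-0.007,0,0,0,0,0,255],[-0.001,0,0,0,0,0,255],[0,0,0,0,0,0,255]]]}}

```text
clock: 4.98
position: [512.5, 79.9, 125.9]
ee_rot: [0.458, 0.889, 0.001, 0.0]
contact_force: [-0.5, 0.1, -0.3]
gripper_width: -0.1
```

>>> {"api": "drive_tool", "payload": {"moves": [[[-0.001,0,0,0,0,0,255],[-0.001,0,0,0,0,0,255],[0,0,0,0,0,0,255]]]}}

```text
clock: 5.23
position: [512.7, 79.1, 125.6]
ee_rot: [0.458, 0.889, 0.0, -0.0]
contact_force: [-2.4, 3.0, 2.5]
gripper_width: -0.1
```

>>> {"api": "drive_tool", "payload": {"moves": [[[-0.001,0,0,0,0,0,255],[-0.001,0,0,0,0,0,255],[0,0,0,0,0,0,255]]]}}

```text
clock: 5.48
position: [513.1, 78.5, 125.6]
ee_rot: [0.458, 0.889, 0.001, -0.001]
contact_force: [-6.7, 8.0, 6.0]
gripper_width: -0.2
```

```bash
python3 -c "
from h import *
st()"
```

```text
t 5.48 pos [513.1  78.5 125.6] yaw 125.5 phi 125.2 r 60.6  Frad 10.4 Ftan 0.9 Fz 6.0 j6 -2.98 w -0.2 tilt -1.000
```

>>> {"api": "drive_tool", "payload": {"moves": [[[0.0007,-0.0059,0,0,0,-0.1,255],[-0.0003,-0.0059,0,0,0,-0.1,255],[-0.0003,-0.0059,0,0,0,-0.1,255],[-0.0003,-0.0059,0,0,0,-0.1,255]]]}}

```text
clock: 5.82
position: [496.2, 61.3, 125.5]
ee_rot: [0.269, 0.963, 0.0, -0.001]
contact_force: [-5.1, 4.2, 4.2]
gripper_width: -0.0
```

```bash
python3 -c "
from h import *
st()"
```

```text
t 5.82 pos [496.2  61.3 125.5] yaw 148.7 phi 148.1 r 61.1  Frad 6.5 Ftan -0.9 Fz 4.2 j6 -2.56 w -0.0 tilt -1.000
```

>>> {"api": "drive_tool", "payload": {"moves": [[[-0.0003,-0.006,-0.001,0,0,-0.1,255],[-0.0003,-0.006,0,0,0,-0.1,255],[-0.0003,-0.006,0,0,0,-0.1,255],[-0.0003,-0.006,0,0,0,-0.1,255],[-0.0003,-0.006,0,0,0,-0.1,255],[-0.0003,-0.006,0,0,0,-0.1,255],[-0.0003,-0.006,0,0,0,-0.1,255],[-0.0003,-0.006,0,0,0,-0.1,255]]]}}

```text
clock: 6.48
position: [489.7, 13.9, 126.0]
ee_rot: [-0.127, 0.992, -0.0, -0.001]
contact_force: [-0.9, -0.1, 0.6]
gripper_width: 0.3
```

```bash
python3 -c "
from h import *
st();a=get_image('top')[200:350,230:410]; cv2.imwrite('pics/t1.png',cv2.resize(a,(720,600),interpolation=cv2.INTER_CUBIC))"
```

```text
t 6.48 pos [489.7  13.9 126. ] yaw -165.4 phi -165.5 r 60.3  Frad 0.8 Ftan -0.2 Fz 0.6 j6 -1.68 w 0.3 tilt -1.000
```

View pics/t1.png

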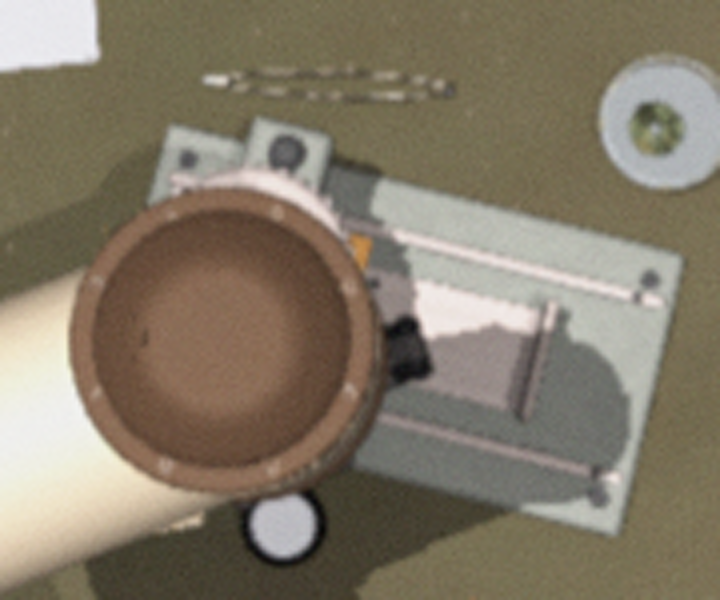

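Contact drifts light here (0.8 N), so my wheel centre is a little off. I'll press in 2 mm and refit the centre as I go.

>>> {"api": "drive_tool", "payload": {"moves": [[[-0.001,0,0,0,0,0,255],[-0.001,0,0,0,0,0,255],[0,0,0,0,0,0,255]]]}}

```text
clock: 6.78
position: [490.3, 13.9, 125.9]
ee_rot: [-0.123, 0.992, -0.001, -0.003]
contact_force: [-5.1, -3.5, 4.5]
gripper_width: -0.1
```

```bash
python3 -c "
from h import *
st()"
```

```text
t 6.78 pos [490.3  13.9 125.9] yaw -165.9 phi -165.3 r 59.7  Frad 5.8 Ftan 2.1 Fz 4.5 j6 -1.69 w -0.1 tilt -1.000
```

>>> {"api": "drive_tool", "payload": {"moves": [[[-0.0004,-0.0058,0,0,0,-0.1,255],[-0.0004,-0.0058,0,0,0,-0.1,255],[-0.0004,-0.0058,0,0,0,-0.1,255],[-0.0004,-0.0058,0,0,0,-0.1,255],[-0.0005,-0.0058,0,0,0,-0.1,255],[-0.0005,-0.0058,0,0,0,-0.1,255],[-0.0005,-0.0058,0,0,0,-0.1,255],[-0.0005,-0.0058,0,0,0,-0.1,255]]]}}

```text
clock: 7.45
position: [519.5, -20.9, 126.0]
ee_rot: [-0.502, 0.865, 0.0, -0.002]
contact_force: [-4.2, -1.6, 1.9]
gripper_width: 0.1
```

```bash
python3 -c "
from h import *
st()"
```

```text
t 7.45 pos [519.5 -20.9 126. ] yaw -119.7 phi -119.8 r 57.5  Frad 3.5 Ftan -2.8 Fz 1.9 j6 -0.79 w 0.1 tilt -1.000
```

>>> {"api": "drive_tool", "payload": {"moves": [[[-0.0009,-0.0058,0,0,0,-0.106,255],[-0.0007,-0.0058,0,0,0,-0.106,255],[-0.0005,-0.0058,0,0,0,-0.106,255],[-0.0005,-0.0058,0,0,0,-0.106,255],[-0.0004,-0.0058,0,0,0,-0.106,255],[-0.0004,-0.0058,0,0,0,-0.106,255],[-0.0003,-0.0058,0,0,0,-0.106,255],[-0.0003,-0.0058,0,0,0,-0.106,255]]]}}

```text
clock: 8.12
position: [566.4, -23.8, 126.3]
ee_rot: [0.813, -0.582, 0.0, 0.001]
contact_force: [-1.1, -1.9, 0.4]
gripper_width: -0.2
```

```bash
sed -i 's/^C=.*/C=np.array([545.9,31.3])/' h.py; python3 -c "
from h import *
st()"
```

```text
t 8.12 pos [566.4 -23.8 126.3] yaw -71.1 phi -69.6 r 58.8  Frad 1.4 Ftan -1.7 Fz 0.4 j6 0.08 w -0.2 tilt -1.000
```

>>> {"api": "drive_tool", "payload": {"moves": [[[-0.0015,0,0,0,0,0,255],[-0.0003,-0.0057,0,0,0,-0.098,255],[-0.0003,-0.0057,0,0,0,-0.098,255],[-0.0003,-0.0057,0,0,0,-0.098,255],[-0.0003,-0.0057,0,0,0,-0.098,255],[-0.0003,-0.0057,0,0,0,-0.098,255],[-0.0003,-0.0057,0,0,0,-0.098,255],[-0.0003,-0.0057,0,0,0,-0.098,255]]]}}

```text
clock: 8.78
position: [597.2, 2.5, 126.6]
ee_rot: [0.961, -0.275, 0.001, -0.0]
contact_force: [0.1, -2.6, 0.1]
gripper_width: -0.1
```

```bash
python3 -c "
from h import *
st()"
```

```text
t 8.78 pos [597.2   2.5 126.6] yaw -32.0 phi -29.3 r 58.8  Frad 1.3 Ftan -2.2 Fz 0.1 j6 0.74 w -0.1 tilt -1.000
```

>>> {"api": "drive_tool", "payload": {"moves": [[[-0.002,0,0,0,0,-0.03,255],[-0.0005,-0.0057,0,0,0,-0.1,255],[-0.0005,-0.0057,0,0,0,-0.1,255],[-0.0005,-0.0057,0,0,0,-0.1,255],[-0.0004,-0.0057,0,0,0,-0.1,255],[-0.0004,-0.0057,0,0,0,-0.1,255],[-0.0004,-0.0057,0,0,0,-0.1,255],[-0.0003,-0.0057,0,0,0,-0.1,255]]]}}

```text
clock: 9.45
position: [603.0, 43.3, 127.2]
ee_rot: [0.996, 0.086, 0.003, -0.0]
contact_force: [3.0, -1.0, -0.1]
gripper_width: 0.0
```

```bash
python3 -c "
from h import *
st()"
```

```text
t 9.45 pos [603.   43.3 127.2] yaw 9.9 phi 11.8 r 58.4  Frad 2.7 Ftan -1.5 Fz -0.1 j6 1.40 w 0.0 tilt -1.000
```

>>> {"api": "drive_tool", "payload": {"moves": [[[-0.0012,0,0,0,0,-0.03,255],[-0.0004,-0.0058,0,0,0,-0.1,255],[-0.0004,-0.0058,0,0,0,-0.1,255],[-0.0004,-0.0058,0,0,0,-0.1,255],[-0.0004,-0.0058,0,0,0,-0.1,255],[-0.0004,-0.0058,0,0,0,-0.1,255],[-0.0003,-0.0058,0,0,0,-0.1,255],[-0.0003,-0.0058,0,0,0,-0.1,255]]]}}

```text
clock: 10.12
position: [580.8, 77.8, 127.5]
ee_rot: [0.9, 0.436, 0.004, 0.001]
contact_force: [3.0, 2.1, 1.0]
gripper_width: -0.0
```

```bash
python3 -c "
from h import *
st()"
```

```text
t 10.12 pos [580.8  77.8 127.5] yaw 51.7 phi 53.1 r 58.2  Frad 3.5 Ftan -1.2 Fz 1.0 j6 2.06 w -0.0 tilt -1.000
```

>>> {"api": "drive_tool", "payload": {"moves": [[[-0.0008,-0.0058,0,0,0,-0.11,255],[-0.0004,-0.0058,0,0,0,-0.1,255],[-0.0004,-0.0058,0,0,0,-0.1,255],[-0.0004,-0.0058,0,0,0,-0.1,255],[-0.0004,-0.0058,0,0,0,-0.1,255],[-0.0004,-0.0058,0,0,0,-0.1,255],[-0.0003,-0.0058,0,0,0,-0.1,255],[-0.0003,-0.0058,0,0,0,-0.1,255]]]}}

```text
clock: 10.78
position: [535.4, 88.6, 127.1]
ee_rot: [0.655, 0.756, 0.003, 0.001]
contact_force: [0.7, 2.2, 0.5]
gripper_width: -0.1
```

```bash
python3 -c "
from h import *
st()"
```

```text
t 10.78 pos [535.4  88.6 127.1] yaw 98.1 phi 100.4 r 58.3  Frad 2.0 Ftan -1.1 Fz 0.5 j6 2.82 w -0.1 tilt -1.000
```

>>> {"api": "drive_tool", "payload": {"moves": [[[0.012,0,0,0,0,0,255],[0.03,0,-0.01,0,0,0,255],[0.035,0,-0.02,0,0,0,255],[0.035,0,-0.02,0,0,0,255],[0.03,0,0,0,0,0.12,255],[0,0,0,0,0,0.12,255],[0,0,0,0,0,0.12,255],[0,0,0,0,0,0.12,255]]]}}

```text
clock: 11.45
position: [513.6, 229.2, 176.2]
ee_rot: [0.819, 0.573, 0.0, -0.0]
contact_force: [-0.6, -0.9, -0.7]
gripper_width: 0.1
```

```bash
python3 -c "
from h import *
st();a=get_image('top')[200:350,230:410]; cv2.imwrite('pics/t2.png',cv2.resize(a,(720,600),interpolation=cv2.INTER_CUBIC))"
```

```text
t 11.45 pos [513.6 229.2 176.2] yaw 70.0 phi 99.3 r 200.5  Frad -0.8 Ftan 0.7 Fz -0.7 j6 2.08 w 0.1 tilt -1.000
```

View pics/t2.png

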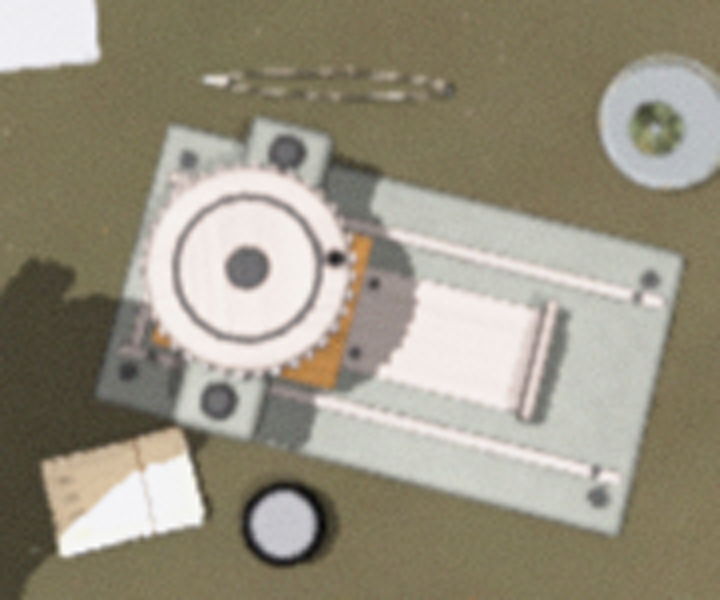

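Stud now at (336,258) about centre (248,268). It has gone from 74.5° to 6.5° in the image, so the wheel has turned 292° (about 43° of slip) and 428° remain. The tray and bystanders haven't moved. Now I'll unwind J6.

>>> {"api": "drive_tool", "payload": {"moves": [[[0,0,0,0,0,0.12,255],[0,0,0,0,0,0.12,255],[0,0,0,0,0,0.12,255],[0,0,0,0,0,0.12,255],[0,0,0,0,0,0.12,255],[0,0,0,0,0,0.12,255],[0,0,0,0,0,0.12,255],[0,0,0,0,0,0.12,255]]]}}

```text
clock: 12.17
position: [513.9, 227.9, 176.2]
ee_rot: [0.991, 0.131, 0.0, -0.0]
contact_force: [0.6, -0.4, 0.1]
gripper_width: -0.3
```

>>> {"api": "drive_tool", "payload": {"moves": [[[0,0,0,0,0,0.12,255],[0,0,0,0,0,0.12,255],[0,0,0,0,0,0.12,255],[0,0,0,0,0,0.12,255],[0,0,0,0,0,0.12,255],[0,0,0,0,0,0.12,255],[0,0,0,0,0,0.12,255],[0,0,0,0,0,0.12,255]]]}}

```text
clock: 12.83
position: [513.9, 227.9, 176.2]
ee_rot: [0.94, -0.341, 0.0, -0.0]
contact_force: [-0.3, 0.6, 0.5]
gripper_width: -0.2
```

>>> {"api": "drive_tool", "payload": {"moves": [[[0,0,0,0,0,0.12,255],[0,0,0,0,0,0.12,255],[0,0,0,0,0,0.12,255],[0,0,0,0,0,0.12,255],[0,0,0,0,0,0.12,255],[0,0,0,0,0,0.12,255],[0,0,0,0,0,0.12,255],[0,0,0,0,0,0.12,255]]]}}

```text
clock: 13.5
position: [513.9, 227.9, 176.2]
ee_rot: [-0.676, 0.737, 0.0, 0.0]
contact_force: [-0.3, -0.4, -0.1]
gripper_width: -0.3
```

```bash
python3 -c "
from h import *
s,m=st(); t=C+75*np.array([np.cos(np.radians(123)),np.sin(np.radians(123))]); print(m.T@np.r_[t-s['position'][:2],0])"
```

```text
t 13.50 pos [513.9 227.9 176.2] yaw -94.9 phi 99.2 r 199.2  Frad -0.4 Ftan 0.4 Fz -0.1 j6 -0.79 w -0.3 tilt -1.000
[ 1.34004631e+02 -2.63872742e+00 -4.07185448e-02]
```

>>> {"api": "drive_tool", "payload": {"moves": [[[0.0335,-0.0007,0,0,0,0,255],[0.0335,-0.0007,0,0,0,0,255],[0.0335,-0.0006,0,0,0,0,255],[0.0335,-0.0006,0,0,0,0,255],[0,0,0,0,0,0.12,255],[0,0,0,0,0,0.12,255],[0,0,0,0,0,0.12,255],[0,0,0,0,0,0.12,255]]]}}

```text
clock: 14.17
position: [506.3, 93.7, 176.4]
ee_rot: [-0.481, 0.877, 0.0, 0.0]
contact_force: [1.3, -0.4, 0.0]
gripper_width: -0.1
```

>>> {"api": "drive_tool", "payload": {"moves": [[[0,0,0,0,0,0.12,255],[0,0,0,0,0,0.12,255],[0,0,0,0,0,0.12,255],[0,0,0,0,0,0.12,255],[0,0,0,0,0,0.12,255],[0,0,0,0,0,0.12,255],[0,0,0,0,0,0.12,255],[0,0,0,0,0,0.12,255]]]}}

```text
clock: 14.83
position: [506.3, 94.1, 176.3]
ee_rot: [-0.022, 1.0, 0.0, 0.0]
contact_force: [-0.4, 0.8, 0.1]
gripper_width: 0.5
```

>>> {"api": "drive_tool", "payload": {"moves": [[[0,0,0,0,0,0.12,255],[0,0,0,0,0,0.12,255],[0,0,0,0,0,0.12,255],[0,0,0,0,0,0.12,255],[0,0,0.012,0,0,0.12,255],[0,0,0.012,0,0,0.12,255],[0,0,0.012,0,0,0.12,255],[0,0,0.012,0,0,0.12,255]]]}}

```text
clock: 15.5
position: [506.3, 94.1, 127.9]
ee_rot: [0.442, 0.897, 0.0, 0.0]
contact_force: [0.3, -0.1, 0.8]
gripper_width: 0.5
```

```bash
python3 -c "
from h import *
st()"
```

```text
t 15.50 pos [506.3  94.1 127.9] yaw 127.6 phi 122.2 r 74.3  Frad -0.3 Ftan -0.2 Fz 0.8 j6 -2.99 w 0.5 tilt -1.000
```

>>> {"api": "drive_tool", "payload": {"moves": [[[0,-0.007,0,0,0,0,255],[-0.01,0,0,0,0,0,255],[-0.005,0,0,0,0,0,255],[-0.0018,0,0,0,0,0,255],[-0.0003,-0.0057,0,0,0,-0.1,255],[-0.0003,-0.0057,0,0,0,-0.1,255],[-0.0003,-0.0057,0,0,0,-0.1,255],[-0.0003,-0.0057,0,0,0,-0.1,255]]]}}

```text
clock: 16.17
position: [495.9, 59.4, 129.2]
ee_rot: [0.248, 0.969, 0.001, -0.0]
contact_force: [-3.9, 3.4, 4.2]
gripper_width: 0.1
```

```bash
python3 -c "
from h import *
st()"
```

```text
t 16.17 pos [495.9  59.4 129.2] yaw 151.3 phi 150.6 r 57.3  Frad 5.1 Ftan -1.1 Fz 4.2 j6 -2.51 w 0.1 tilt -1.000
```

>>> {"api": "drive_tool", "payload": {"moves": [[[-0.0003,-0.0057,0,0,0,-0.1,255],[-0.0003,-0.0057,0,0,0,-0.1,255],[-0.0003,-0.0057,0,0,0,-0.1,255],[-0.0004,-0.0057,0,0,0,-0.1,255],[-0.0004,-0.0057,0,0,0,-0.1,255],[-0.0004,-0.0057,0,0,0,-0.1,255],[-0.0004,-0.0057,0,0,0,-0.1,255],[-0.0004,-0.0057,0,0,0,-0.1,255]]]}}

```text
clock: 16.83
position: [490.6, 13.6, 128.7]
ee_rot: [-0.148, 0.989, 0.0, -0.002]
contact_force: [-4.6, 1.1, 2.6]
gripper_width: 0.1
```

```bash
python3 -c "
from h import *
st()"
```

```text
t 16.83 pos [490.6  13.6 128.7] yaw -162.9 phi -162.2 r 58.1  Frad 4.0 Ftan -2.5 Fz 2.6 j6 -1.63 w 0.1 tilt -1.000
```

>>> {"api": "drive_tool", "payload": {"moves": [[[-0.0008,-0.0057,0,0,0,-0.1,255],[-0.0005,-0.0057,0,0,0,-0.1,255],[-0.0005,-0.0057,0,0,0,-0.1,255],[-0.0004,-0.0057,0,0,0,-0.1,255],[-0.0004,-0.0057,0,0,0,-0.1,255],[-0.0004,-0.0057,0,0,0,-0.1,255],[-0.0004,-0.0057,0,0,0,-0.1,255],[-0.0004,-0.0057,0,0,0,-0.1,255]]]}}

```text
clock: 17.5
position: [520.1, -20.9, 128.8]
ee_rot: [-0.522, 0.853, 0.0, -0.002]
contact_force: [-3.8, -4.0, 2.4]
gripper_width: -0.3
```

```bash
python3 -c "
from h import *
st()"
```

```text
t 17.50 pos [520.1 -20.9 128.8] yaw -117.1 phi -116.3 r 58.2  Frad 5.3 Ftan -1.6 Fz 2.4 j6 -0.75 w -0.3 tilt -1.000
```

>>> {"api": "drive_tool", "payload": {"moves": [[[-0.0006,-0.0057,0,0,0,-0.102,255],[-0.0004,-0.0057,0,0,0,-0.102,255],[-0.0004,-0.0057,0,0,0,-0.102,255],[-0.0004,-0.0057,0,0,0,-0.102,255],[-0.0004,-0.0057,0,0,0,-0.102,255],[-0.0004,-0.0057,0,0,0,-0.102,255],[-0.0004,-0.0057,0,0,0,-0.102,255],[-0.0004,-0.0057,0,0,0,-0.102,255]]]}}

```text
clock: 18.17
position: [566.7, -23.1, 129.4]
ee_rot: [0.818, -0.576, 0.001, 0.001]
contact_force: [-0.4, -5.2, 1.0]
gripper_width: 0.1
```

```bash
python3 -c "
from h import *
st()"
```

```text
t 18.17 pos [566.7 -23.1 129.4] yaw -70.3 phi -69.1 r 58.3  Frad 4.7 Ftan -2.3 Fz 1.0 j6 0.10 w 0.1 tilt -1.000
```

>>> {"api": "drive_tool", "payload": {"moves": [[[-0.0008,-0.0057,0,0,0,-0.104,255],[-0.0005,-0.0057,0,0,0,-0.104,255],[-0.0005,-0.0057,0,0,0,-0.104,255],[-0.0005,-0.0057,0,0,0,-0.104,255],[-0.0005,-0.0057,0,0,0,-0.104,255],[-0.0004,-0.0057,0,0,0,-0.104,255],[-0.0004,-0.0057,0,0,0,-0.104,255],[-0.0004,-0.0057,0,0,0,-0.104,255]]]}}

```text
clock: 18.83
position: [600.0, 9.5, 129.9]
ee_rot: [0.981, -0.196, 0.002, -0.0]
contact_force: [2.8, -3.7, -0.5]
gripper_width: -0.0
```

```bash
python3 -c "
from h import *
st()"
```

```text
t 18.83 pos [600.    9.5 129.9] yaw -22.6 phi -21.9 r 58.4  Frad 4.0 Ftan -2.4 Fz -0.5 j6 0.89 w -0.0 tilt -1.000
```

>>> {"api": "drive_tool", "payload": {"moves": [[[-0.001,-0.0057,0,0,0,-0.102,255],[-0.0006,-0.0057,0,0,0,-0.102,255],[-0.0005,-0.0057,0,0,0,-0.102,255],[-0.0005,-0.0057,0,0,0,-0.102,255],[-0.0005,-0.0057,0,0,0,-0.102,255],[-0.0004,-0.0057,0,0,0,-0.102,255],[-0.0004,-0.0057,0,0,0,-0.102,255],[-0.0004,-0.0057,0,0,0,-0.102,255]]]}}

```text
clock: 19.5
position: [598.8, 55.5, 130.3]
ee_rot: [0.978, 0.209, 0.004, 0.0]
contact_force: [3.5, -0.7, -0.1]
gripper_width: 0.3
```

```bash
python3 -c "
from h import *
st()"
```

```text
t 19.50 pos [598.8  55.5 130.3] yaw 24.2 phi 24.6 r 58.2  Frad 2.9 Ftan -2.1 Fz -0.1 j6 1.63 w 0.3 tilt -1.000
```

>>> {"api": "drive_tool", "payload": {"moves": [[[-0.0014,-0.0057,0,0,0,-0.1,255],[-0.0006,-0.0057,0,0,0,-0.1,255],[-0.0005,-0.0057,0,0,0,-0.1,255],[-0.0005,-0.0057,0,0,0,-0.1,255],[-0.0004,-0.0057,0,0,0,-0.1,255],[-0.0004,-0.0057,0,0,0,-0.1,255],[-0.0004,-0.0057,0,0,0,-0.1,255],[-0.0004,-0.0057,0,0,0,-0.1,255]]]}}

```text
clock: 20.17
position: [564.9, 86.1, 130.7]
ee_rot: [0.819, 0.574, 0.005, 0.001]
contact_force: [2.8, 2.0, 1.5]
gripper_width: 0.2
```

```bash
python3 -c "
from h import *
st()"
```

```text
t 20.17 pos [564.9  86.1 130.7] yaw 70.0 phi 70.9 r 58.0  Frad 2.8 Ftan -2.0 Fz 1.5 j6 2.36 w 0.2 tilt -1.000
```

Now 6 more rows (to about φ = 105°), then retreat, begin to unwind, and look.

>>> {"api": "drive_tool", "payload": {"moves": [[[-0.0014,-0.0057,0,0,0,-0.1,255],[-0.0005,-0.0057,0,0,0,-0.1,255],[-0.0004,-0.0057,0,0,0,-0.1,255],[-0.0004,-0.0057,0,0,0,-0.1,255],[-0.0004,-0.0057,0,0,0,-0.1,255],[-0.0004,-0.0057,0,0,0,-0.1,255],[0.012,0,0,0,0,0,255],[0.03,0,0,0,0,0,255]]]}}

```text
clock: 20.83
position: [517.5, 124.3, 129.0]
ee_rot: [0.618, 0.786, 0.0, 0.0]
contact_force: [0.8, 0.5, -0.5]
gripper_width: -0.3
```

>>> {"api": "drive_tool", "payload": {"moves": [[[0.035,0,-0.02,0,0,0.12,255],[0.035,0,-0.02,0,0,0.12,255],[0.03,0,0,0,0,0.12,255],[0,0,0,0,0,0.12,255],[0,0,0,0,0,0.12,255],[0,0,0,0,0,0.12,255],[0,0,0,0,0,0.12,255],[0,0,0,0,0,0.12,255]]]}}

```text
clock: 21.5
position: [504.2, 224.2, 168.3]
ee_rot: [0.911, 0.412, 0.0, 0.0]
contact_force: [0.0, -0.8, -0.0]
gripper_width: 0.1
```

```bash
python3 -c "
from h import *
st();a=get_image('top')[200:350,230:410]; cv2.imwrite('pics/t3.png',cv2.resize(a,(720,600),interpolation=cv2.INTER_CUBIC))"
```

```text
t 21.50 pos [504.2 224.2 168.3] yaw 48.6 phi 102.2 r 197.4  Frad -0.8 Ftan 0.1 Fz -0.0 j6 1.71 w 0.1 tilt -1.000
```

View pics/t3.png

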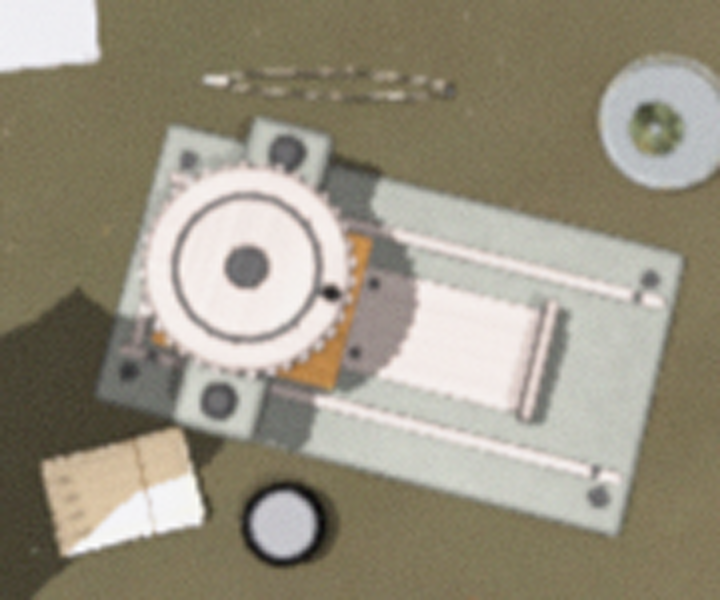

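Stud at (331,293): -17.2° in the image, so stroke 2 gave +336° and the total is 628°, leaving 92°. The last stroke uses the opposite (+x) face, which saves unwinding.

>>> {"api": "drive_tool", "payload": {"moves": [[[0,0,0,0,0,0.12,255],[0,0,0,0,0,0.12,255],[0,0,0,0,0,0.12,255],[0,0,0,0,0,0.12,255],[0,0,0,0,0,0.12,255],[0,0,0,0,0,0.12,255],[0,0,0,0,0,0.12,255],[0,0,0,0,0,0.12,255]]]}}

```text
clock: 22.22
position: [504.2, 224.0, 168.3]
ee_rot: [0.999, -0.054, 0.0, 0.0]
contact_force: [-0.8, -0.3, 0.1]
gripper_width: -0.0
```

>>> {"api": "drive_tool", "payload": {"moves": [[[0,0,0,0,0,0.12,255],[0,0,0,0,0,0.12,255],[0,0,0,0,0,0.12,255],[0,0,0,0,0,0.12,255],[0,0,0,0,0,0.12,255],[0,0,0,0,0,0.12,255],[0,0,0,0,0,0.12,255],[0,0,0,0,0,0,255]]]}}

```text
clock: 22.88
position: [504.2, 223.9, 168.3]
ee_rot: [0.89, -0.455, 0.0, 0.0]
contact_force: [-0.4, 0.7, -1.0]
gripper_width: -0.1
```

```bash
python3 -c "
from h import *
s,m=st(); t=C+78*np.array([np.cos(np.radians(125)),np.sin(np.radians(125))]); print(m.T@np.r_[t-s['position'][:2],0])"
```

```text
t 22.88 pos [504.2 223.9 168.3] yaw -54.1 phi 102.2 r 197.1  Frad 0.8 Ftan 0.3 Fz -1.0 j6 -0.09 w -0.1 tilt -1.000
[1.02527636e+02 7.79022063e+01 1.36628249e-02]
```

>>> {"api": "drive_tool", "payload": {"moves": [[[0.0256,0.0195,0,0,0,0,255],[0.0256,0.0195,0,0,0,0,255],[0.0256,0.0195,0.018,0,0,0,255],[0.0256,0.0193,0.0185,0,0,0,255],[0,0,0,0,0,0,255],[0.012,0,0,0,0,0,255],[0.006,0,0,0,0,0,255],[0.001,0,0,0,0,0,255]]]}}

```text
clock: 23.55
position: [513.6, 79.8, 132.1]
ee_rot: [0.891, -0.454, 0.0, -0.001]
contact_force: [-1.7, 1.3, 0.0]
gripper_width: 0.0
```

```bash
python3 -c "
from h import *
st()"
```

```text
t 23.55 pos [513.6  79.8 132.1] yaw -54.0 phi 123.6 r 58.3  Frad 2.0 Ftan 0.7 Fz 0.0 j6 0.16 w 0.0 tilt -1.000
```

>>> {"api": "drive_tool", "payload": {"moves": [[[0.001,0.0057,0,0,0,-0.096,255],[0.0002,0.0057,0,0,0,-0.096,255],[0.0002,0.0057,0,0,0,-0.096,255],[0.0002,0.0057,0,0,0,-0.096,255],[0.0003,0.0057,0,0,0,-0.096,255],[0.0003,0.0057,0,0,0,-0.096,255],[0.0003,0.0057,0,0,0,-0.096,255],[0.0003,0.0057,0,0,0,-0.096,255]]]}}

```text
clock: 24.22
position: [488.9, 42.6, 131.9]
ee_rot: [0.996, -0.084, -0.0, -0.001]
contact_force: [-2.1, 3.1, 0.4]
gripper_width: -0.1
```

```bash
python3 -c "
from h import *
st()"
```

```text
t 24.22 pos [488.9  42.6 131.9] yaw -9.7 phi 168.7 r 58.1  Frad 2.7 Ftan -2.6 Fz 0.4 j6 0.99 w -0.1 tilt -1.000
```

>>> {"api": "drive_tool", "payload": {"moves": [[[0.0014,0.0057,0,0,0,-0.1,255],[0.0004,0.0057,0,0,0,-0.1,255],[0.0004,0.0057,0,0,0,-0.1,255],[0.0004,0.0057,0,0,0,-0.1,255],[0.0003,0.0057,0,0,0,-0.1,255],[0.0003,0.0057,0,0,0,-0.1,255],[0.0003,0.0057,0,0,0,-0.1,255],[0.0003,0.0057,0,0,0,-0.1,255]]]}}

```text
clock: 24.88
position: [498.6, -2.3, 131.7]
ee_rot: [0.951, 0.31, -0.003, -0.0]
contact_force: [-5.6, -0.9, 3.9]
gripper_width: 0.1
```

```bash
python3 -c "
from h import *
st()"
```

```text
t 24.88 pos [498.6  -2.3 131.7] yaw 36.2 phi -144.7 r 58.0  Frad 5.1 Ftan -2.5 Fz 3.9 j6 1.88 w 0.1 tilt -1.000
```

Total is about 720° by orbit count. I'll back off, rise and turn the tool so its -x face looks along the tray's draw direction (yaw 73.9°).

>>> {"api": "drive_tool", "payload": {"moves": [[[-0.01,0,0,0,0,0,255],[-0.02,0,0,0,0,0,255],[0,0,-0.03,0,0,-0.11,255],[0,0,-0.03,0,0,-0.11,255],[0,0,0,0,0,-0.11,255],[0,0,0,0,0,-0.11,255],[0,0,0,0,0,-0.11,255],[0,0,0,0,0,-0.108,255]]]}}

```text
clock: 25.55
position: [476.5, -18.9, 192.4]
ee_rot: [0.8, 0.6, 0.001, 0.0]
contact_force: [-0.2, -0.3, -0.2]
gripper_width: -0.1
```

```bash
cat >> h.py <<'E'
PSI=-0.2813; RP=np.array([[np.cos(PSI),-np.sin(PSI)],[np.sin(PSI),np.cos(PSI)]])
def pf():
    s,m=st(); print("press frame",np.round(RP.T@(s["position"][:2]-C),1),"F press",np.round(RP.T@s["contact_force"][:2],1)); return s,m
E
python3 -c "
from h import *
s,m=pf(); t=C+RP@[0,-115]; print(m.T@np.r_[t-s['position'][:2],0])"
```

```text
t 25.55 pos [476.5 -18.9 192.4] yaw 73.7 phi -144.1 r 85.6  Frad 0.3 Ftan 0.1 Fz -0.2 j6 2.56 w -0.1 tilt -1.000
press frame [-52.7 -67.5] F press [-0.1 -0.3]
[-4.73901545e+01  5.28290460e+01  4.80606585e-02]
```

>>> {"api": "drive_tool", "payload": {"moves": [[[-0.016,0.0176,0,0,0,0,255],[-0.016,0.0176,0,0,0,0,255],[-0.0155,0.0176,0,0,0,0,255],[0,0,0,0,0,0,255]]]}}

```text
clock: 25.88
position: [515.5, -81.6, 192.0]
ee_rot: [0.802, 0.597, 0.001, 0.001]
contact_force: [1.0, -0.3, 0.4]
gripper_width: -0.3
```

```bash
python3 -c "
from h import *
pf();a=get_image('top')[200:350,230:410];b=get_image('side')[200:350,220:420]; cv2.imwrite('pics/t4.png',np.hstack([cv2.resize(a,(380,316),interpolation=cv2.INTER_CUBIC),cv2.resize(b,(420,316),interpolation=cv2.INTER_CUBIC)]))"
```

```text
t 25.88 pos [515.5 -81.6 192. ] yaw 73.3 phi -105.1 r 116.9  Frad 0.0 Ftan 1.0 Fz 0.4 j6 2.69 w -0.3 tilt -1.000
press frame [   2.2 -116.9] F press [1. 0.]
```

View pics/t4.png

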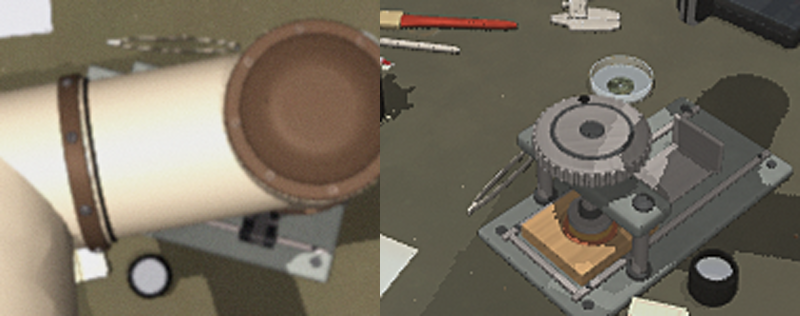

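Side view: stud at composite (585,100), wheel hub at (592,129). The foot is visibly raised and the tray hasn't moved. Next: work out the stud's angle.

```bash
python3 -c "
from h import *
f=lambda x,y,z: ray('side',((x-380)/2.1+220,y/2.107+200),z)
a=f(585,100,134);b=f(592,129,136); d=a[:2]-b[:2]; print(a,b,np.hypot(*d),np.degrees(np.arctan2(d[1],d[0])-PSI))
img=cv2.imread('pics/side0.png')
"
```

```text
[569.81540789   1.62575573 134.        ] [545.9377      31.47884069 136.        ] 38.227628959208346 -35.228460030603095
```

The stud is 35° short of its start direction, so the wheel has turned about 685° (1.90 turns). That's inside the quarter-turn tolerance and the foot is clear. Now down behind the lip.

>>> {"api": "drive_tool", "payload": {"moves": [[[0,0,0.03,0,0,0,255],[0,0,0.035,0,0,0,255],[0,0,0.035,0,0,0,255],[0,0,0.025,0,0,0,255],[0,0,0.015,0,0,0,255],[0,0,0.01,0,0,0,255],[0,0,0.005,0,0,0,255],[0,0,0,0,0,0,255]]]}}

```text
clock: 26.65
position: [513.0, -79.5, 36.3]
ee_rot: [0.801, 0.598, -0.0, -0.0]
contact_force: [-1.2, -0.6, -0.6]
gripper_width: 0.2
```

>>> {"api": "drive_tool", "payload": {"moves": [[[-0.003,0,0,0,0,0,255],[-0.003,0,0,0,0,0,255],[-0.002,0,0,0,0,0,255],[-0.001,0,0,0,0,0,255],[0,0,0,0,0,0,255]]]}}

```text
clock: 27.07
position: [511.1, -88.9, 37.3]
ee_rot: [0.802, 0.598, 0.001, 0.0]
contact_force: [-0.2, 0.4, 0.4]
gripper_width: -0.3
```

```bash
python3 -c "
from h import *
pf()"
```

```text
t 27.07 pos [511.1 -88.9  37.3] yaw 73.4 phi -106.2 r 125.2  Frad -0.4 Ftan -0.3 Fz 0.4 j6 2.71 w -0.3 tilt -1.000
press frame [-1.000e-01 -1.252e+02] F press [-0.3  0.4]
```

>>> {"api": "drive_tool", "payload": {"moves": [[[-0.001,0,0,0,0,0,255],[-0.001,0,0,0,0,0,255],[-0.002,0,0,0,0,0,255],[-0.003,0,0,0,0,0,255],[-0.003,0,0,0,0,0,255],[-0.003,0,0,0,0,0,255]]]}}

```text
clock: 27.57
position: [507.5, -101.2, 36.9]
ee_rot: [0.801, 0.598, 0.001, 0.0]
contact_force: [1.0, 4.3, 2.9]
gripper_width: 0.0
```

```bash
python3 -c "
from h import *
pf()"
```

```text
t 27.57 pos [ 507.5 -101.2   36.9] yaw 73.5 phi -106.2 r 138.0  Frad -4.3 Ftan -0.3 Fz 2.9 j6 2.74 w 0.0 tilt -1.000
press frame [-1.00e-01 -1.38e+02] F press [-0.3  4.3]
```

>>> {"api": "drive_tool", "payload": {"moves": [[[-0.004,0,0,0,0,0,255],[-0.004,0,0,0,0,0,255],[-0.004,0,0,0,0,0,255],[-0.004,0,0,0,0,0,255],[-0.004,0,0,0,0,0,255],[-0.004,0,0,0,0,0,255],[-0.004,0,0,0,0,0,255],[-0.004,0,0,0,0,0,255]]]}}

```text
clock: 28.23
position: [497.7, -132.2, 36.6]
ee_rot: [0.801, 0.598, -0.0, -0.0]
contact_force: [1.6, 5.1, 3.1]
gripper_width: 0.1
```

```bash
python3 -c "
from h import *
pf();b=get_image('side')[180:370,220:460]; cv2.imwrite('pics/s5.png',cv2.resize(b,(720,570),interpolation=cv2.INTER_CUBIC))"
```

```text
t 28.23 pos [ 497.7 -132.2   36.6] yaw 73.5 phi -106.4 r 170.5  Frad -5.3 Ftan 0.1 Fz 3.1 j6 2.80 w 0.1 tilt -1.000
press frame [  -0.9 -170.5] F press [0.1 5.3]
```

View pics/s5.png

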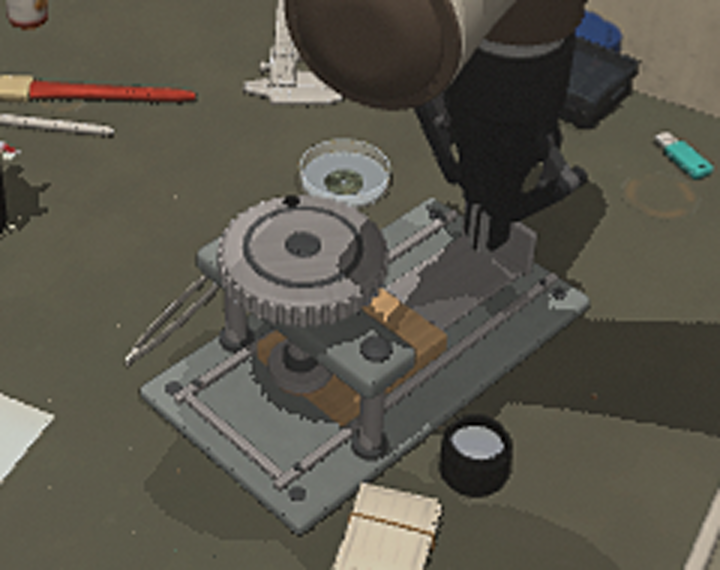

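The tray is sliding out between the rails, with the lip at (520,250) and the bed emerging past the crosshead. Bystanders are untouched. 42 mm to go.

>>> {"api": "drive_tool", "payload": {"moves": [[[-0.004,0,0,0,0,0,255],[-0.004,0,0,0,0,0,255],[-0.004,0,0,0,0,0,255],[-0.004,0,0,0,0,0,255],[-0.004,0,0,0,0,0,255],[-0.004,0,0,0,0,0,255],[-0.004,0,0,0,0,0,255],[-0.004,0,0,0,0,0,255]]]}}

```text
clock: 28.95
position: [488.3, -162.9, 36.4]
ee_rot: [0.801, 0.598, -0.0, -0.0]
contact_force: [2.1, 3.0, 0.3]
gripper_width: -0.1
```

>>> {"api": "drive_tool", "payload": {"moves": [[[-0.004,0,0,0,0,0,255],[-0.003,0,0,0,0,0,255],[-0.002,0,0,0,0,0,255],[-0.001,0,0,0,0,0,255],[0,0,0,0,0,0,255]]]}}

```text
clock: 29.37
position: [485.5, -172.5, 36.5]
ee_rot: [0.801, 0.598, -0.0, -0.0]
contact_force: [0.3, 0.6, -0.5]
gripper_width: -0.2
```

>>> {"api": "drive_tool", "payload": {"moves": [[[0.006,0,0,0,0,0,255],[0.008,0,0,0,0,0,255],[0,0,-0.03,0,0,0,255],[0,0,-0.04,0,0,0,255],[0,0,-0.04,0,0,0,255],[0,0,-0.04,0,0,0,255],[-0.04,0,0,0,0,0,255],[-0.04,0,0,0,0,0,255]]]}}

```text
clock: 30.03
position: [469.6, -234.5, 190.3]
ee_rot: [0.8, 0.601, 0.003, 0.003]
contact_force: [0.3, -1.5, -0.7]
gripper_width: 0.1
```

>>> {"api": "drive_tool", "payload": {"moves": [[[-0.04,0,0,0,0,0,255],[-0.04,0,0,0,0,0,255],[-0.04,0,0,0,0,0,255],[-0.04,0,0,0,0,0,255],[0,0,0,0,0,0,255],[0,0,0,0,0,0,255]]]}}

```text
clock: 30.53
position: [430.6, -349.3, 185.6]
ee_rot: [0.818, 0.574, -0.028, 0.022]
contact_force: [0.1, -0.4, 0.0]
gripper_width: -0.1
```

```bash
python3 -c "
from h import *
pf();a=get_image('top')[200:350,230:430]; cv2.imwrite('pics/t6.png',cv2.resize(a,(800,600),interpolation=cv2.INTER_CUBIC))"
```

```text
t 30.53 pos [ 430.6 -349.3  185.6] yaw 70.0 phi -106.8 r 397.7  Frad 0.4 Ftan 0.2 Fz 0.0 j6 3.10 w -0.1 tilt -0.997
press frame [  -5.1 -397.6] F press [ 0.2 -0.4]
```

View pics/t6.png

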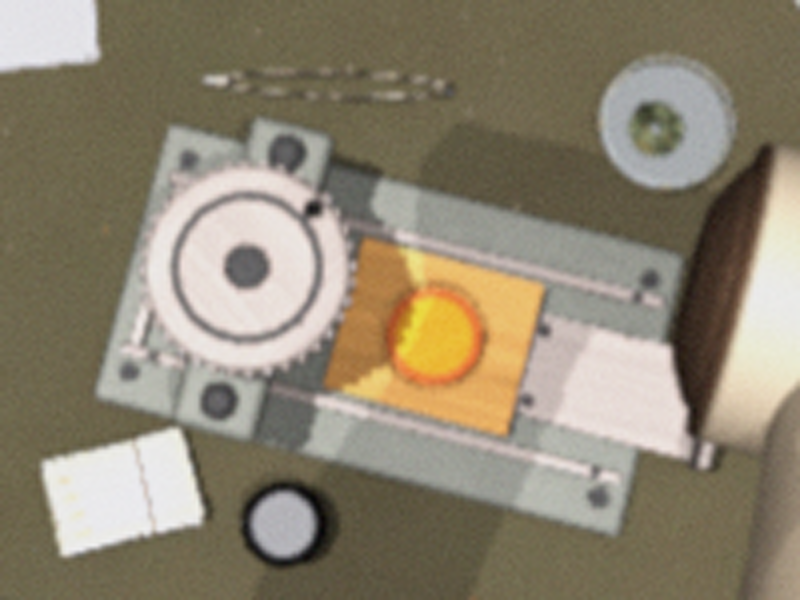

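>>> {"api": "drive_tool", "payload": {"moves": [[[0,0,0,0,0,0.1,255],[0,0,0,0,0,0.1,255],[0,0,0,0,0,0,255]]]}}

```text
clock: 30.83
position: [431.8, -348.1, 186.1]
ee_rot: [0.871, 0.49, -0.025, 0.025]
contact_force: [0.5, 0.4, 0.5]
gripper_width: -0.4
```

```bash
python3 -c "
from h import *
s,_=pf(); print(s['joints'],s['joint_vel'])
d=ray('top',(437/4+230,336/4+200),21)[:2]; print('disc rel axis, press frame',RP.T@(d-np.array([548.1,29.0])))
job_done()"
```

```text
t 30.83 pos [ 431.8 -348.1  186.1] yaw 58.6 phi -106.7 r 396.2  Frad -0.6 Ftan 0.4 Fz 0.5 j6 2.89 w -0.4 tilt -0.997
press frame [  -4.3 -396.2] F press [0.4 0.6]
[-0.3483546   0.29871013 -0.2974666   0.08647344 -0.97065968  2.89434571] [-2.70944963e-03  7.51407620e-04  1.02180740e-03 -2.27466639e-05
  1.85470830e-03  1.32609482e-01]
disc rel axis, press frame [  0.12756577 -89.32824803]
the job is handed in; nothing more can be done
```

The press is loosened, the tray is drawn out with the disc clear of the handwheel, and the job is handed in at 30.8 s.

- **Handwheel:** I turned it anticlockwise in three strokes around the rim with the shut fingertips. The index stud in the last top view puts it at about 687° (1.91 turns). That is 33° short of two turns, inside the quarter-turn allowance, and I did not correct it. A side view before the draw gave about 685°.
- **Slip:** the first stroke lost contact for part of its path because my first estimate of the wheel centre was about 3 mm off. The last stroke also slipped by about 35°.
- **Rim force:** it mostly ran at 3–6 N. It was about 10 N at the first touch, and fell to about 1–3 N at several points, mainly in the first stroke.
- **Tray:** I drew it out by pushing behind the lip with up to about 5 N, without pinching or lifting. The disc centre now measures about 89 mm from the screw axis (72 mm is needed to be clear of the wheel). The tray lies square between the rails on the base.
- **Bystanders:** the tweezers, dish, slips and loupe look unmoved in the last picture.
- **Joint limit:** while I was backing away at the end, joint 6 read 3.10 rad, right at its range limit. I turned it back to 2.89 before handing in. I did not check whether it went fractionally past.

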